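# Tip two spare-tube cartons into their taped packing frames

## Task

Lay the two standing cartons, the orange one and the white one, flat for packing: with the fingertips, push each over near its top so that it tips about its foot and falls on its broad face inside the taped frame of its own colour, at whose edge it stands. Either may go first. Do not grip or lift the cartons or shove them along the bench, and leave everything else where it is.

Things in the scene. Friction and masses are not known exactly. Their poses are not given: they have to be found in the camera images.
- orange_carton: Loose closed orange carton, upright at start: 44 mm deep (its x), 80 wide (y), 130 high (z); about 180 g. Origin: centre of its underside, z to its top. Grippy foot: pushed near its top it tips, and falls by itself past 19 degrees. It must fall about the foot edge nearer its frame, which lies on its +x or its -x side, onto a broad 80 x 130 mm face.
- orange_mid (a point): Centre of the orange carton (65 mm above its underside), axes as the carton's.
- orange_top (a point): Centre of the top face of the orange carton (130 mm above its underside), axes as the carton's.
- orange_frame: Rectangle of flat orange tape on the bench (no height): inside 170 mm (its x) by 120 mm (its y), tape 10 mm wide around that. Origin at its centre, z up. The orange carton stands across the middle of a short side; tipped straight over it lies inside with about 20 mm to spare all round, less some 6 mm of offset.
- white_carton: Loose closed white carton, upright at start: 36 mm deep (its x), 70 wide (y), 105 high (z); about 120 g. Origin: centre of its underside, z to its top. Grippy foot: pushed near its top it tips, and falls by itself past 19 degrees. It must fall about the foot edge nearer its frame, which lies on its +x or its -x side, onto a broad 70 x 105 mm face.
- white_mid (a point): Centre of the white carton (52 mm above its underside), axes as the carton's.
- white_top (a point): Centre of the top face of the white carton (105 mm above its underside), axes as the carton's.
- white_frame: Rectangle of flat white tape on the bench (no height): inside 145 mm (its x) by 110 mm (its y), tape 10 mm wide around that. Origin at its centre, z up. The white carton stands across the middle of a short side; tipped straight over it lies inside with about 20 mm to spare all round, less some 6 mm of offset.
- cap_cup: Loose black plastic valve-cap cup, 44 mm across, 40 mm high, standing between the two cartons. Origin under its centre. Leave alone.
- headlamp: Loose yellow push-button headlamp, 50 x 78 x 42 mm. Origin under its centre. Leave alone.
- tackle_case: Loose transparent tackle case with two blue latches, 135 x 202 x 45 mm, shut. Origin under its centre. Leave alone.
- mini_pump: Loose aluminium mini pump lying down, 190 mm long along its x, 26 mm high. Origin under its middle. Leave alone.
- rasp: Loose steel rasp lying down, 360 mm long along its x (wooden handle end at -210 mm), 24 mm high. Origin at bench level. Leave alone.
- lever0: Loose blue plastic tire lever lying flat, 120 mm long along its x, 18 mm wide, 9 mm high. Origin under its middle. Leave alone.
- lever1: Loose blue plastic tire lever lying flat, 120 mm long along its x, 18 mm wide, 9 mm high. Origin under its middle. Leave alone.
- lever2: Loose blue plastic tire lever lying flat, 120 mm long along its x, 18 mm wide, 9 mm high. Origin under its middle. Leave alone.

How it is judged:
By the outcome, as a careful person would: the job done as asked, in the order asked, and still so for the second after the job is handed in, with the robot touching nothing.
It also fails if it takes over 48 s, if anything falls off the work surface, if the arm or the gripper's body presses on something with over 40 N, if the wrist force passes 120 N, or if a joint passes its speed limit or range.

## Robot

A 7-joint arm with a two-finger parallel gripper is mounted at the origin on the work surface. World frame = base frame: x ahead of the robot, y to its left, z up, the work surface at z = 0. Lengths are in m, angles in rad, forces in N, time in s.
With the tool pointing down it reaches from about 0.4 to 0.875 m from the base axis. Payload 4.4 kg.
Tool frame: the origin (TCP) lies midway between the tips of the shut fingers; the grasp point (between the pads) lies 19 mm behind it; z points along the fingers, y is the line along which they close (so a half turn about z gives the same grasp; the last joint's range is limited). The gripper opens to 85 mm and grips with 20 to 120 N. Pads are 22 mm wide; open, the fingers measure 114 mm over their backs; the gripper's body (76 mm by 85 mm) begins 54 mm behind the grasp point. The pads swing forward as they close: fully open they stand 13 mm farther back than shut.
Start: joints at [-0.066, 0.628, 0.038, 1.517, -0.027, 0.996, -0.02], TCP at [0.65, 0, 0.231] pointing down, gripper open.
Joint ranges: [-3.06, 3.06], [-0.37, 2.12], [-1.25, 1.32], [0.18, 2.47], [-1.1, 4.24], [0.23, 1.98], [-2.94, 2.94]. Speed limits (rad/s): [2.57, 2.57, 3.14, 3.14, 3.14, 3.14, 3.14].

## Interface

Orientations are given as [roll, pitch, yaw] about the fixed x, y, z axes, in that order (R = Rz(yaw) Ry(pitch) Rx(roll)).
In Python, from plant import r gives the robot as it stands. The module is installed in compiled form; this text tells all that it offers.
- The arm moves only by the tool jog_arm, never from a script. Its argument "steps" is a list of rows, each an object of numbers: "grip": the closure, from 0 (fully open) to 1 (shut); "dx", "dy", "dz": the shift along the tool's x, y, z in m; "roll": the turn about the tool's z in degrees. A call has 1 to 5 rows; each row is the pose to reach, as a shift and turn from the pose commanded when the call began, along the tool's axes at that moment; what a row does not reach only later rows make up. A row lasts 1/8 s, in which the tool goes at most 62.5 mm and 10.7 degrees, less where a joint would pass 70% of its speed; a pose out of reach is approached as far as the arm can. A call with a gripper value outside its range is refused whole. The fingers move at their own pace and stop on an object; "force" is the grip in N (left out, the last holds). Time passes only in rows, so rows that repeat a pose let the fingers close. It gives the time, the measured TCP pose, the force, the opening and the grip force at its end, in the units of the state.
- r.get_state(): the state, without advancing time (a new reading comes with each control period).
- r.grab_frame(name): name is "scene" or "side" or "wrist"; returns (picture, depth): 420x560x3 uint8, blue, green, red; 420x560 float32, m along the optical axis (not along the pixel's ray), 0 where there is no reading.
- r.camera_model(name): a dict with "camera_matrix" (3x3 intrinsics, pixels), "k1" (the pictures are not rectified: a ray, as slopes to the right and down, at radius r is drawn at 1 + k1 r^2 times it, then the intrinsics apply), "xyz" and "rotation" of the camera in the world. Camera axes: x right, y up, looking along -z (the intrinsics and any distortion apply to the point x, -y, -z); pixel columns grow to the right and rows downward; lengths in m; the calibration is good to about 2 mm. A picture is of the moment at which its call begins: read the wrist's pose just before it. camera_model takes no time and is no camera call; for the wrist camera it gives the pose at the moment of the call.
- r.close_job(): hands the job in; it is judged then, once.
The state is a dict: "clock": time; "joints": joint angles; "dq": joint speeds; "joint_efforts": joint torques, N m; "ee_pos": TCP position; "eef_rot": TCP orientation; "force": force on the tool from outside, world axes, zero at the start; "ft_torque": the same for the moment, N m; "opening": finger opening in m; "grip_force": force on a finger pad.
Only numpy, scipy, OpenCV 4.12 (cv2) and the standard library are available. Lean on these libraries where they do the work, as an engineer would, in place of code of your own. Each camera call takes 0.05 s, during which the arm holds its last target. There are 200 camera calls.

## Working session

There is one attempt and no reset: what is moved stays moved. The work goes in short steps, Python scripts to look and compute and a tool call to move; the robot and the scene stay as the last step left them, time stands still between calls to the robot, and variables do not carry over. Pictures are saved under pics/ and viewed, at most 10 in all, crops included, and the job is handed in when it is done.

Besides the shell and the picture viewer there is one more tool, called as a command line: name --argument value ..., lists and objects as JSON in quotes. jog_arm: Moves the arm, as the interface text tells. Its arguments: {"type":"object","properties":{"steps":{"type":"array"},"force":{"type":"number"}},"required":["steps"]}

```bash
mkdir -p pics
cat > h.py <<'E'
import numpy as np,cv2
from plant import r
def grab(n,tag):
    m=r.camera_model(n); p,d=r.grab_frame(n); cv2.imwrite(f'pics/{tag}.png',p); np.savez(f'{tag}.npz',d=d,p=p,**{k:np.array(m[k]) for k in('camera_matrix','k1','xyz','rotation')}); return p,d
def pts(tag):
    z=np.load(f'{tag}.npz'); d=z['d']; h,w=d.shape
    u,v=np.meshgrid(np.arange(w),np.arange(h))
    K=z['camera_matrix']; uv=np.stack([u,v],-1).reshape(-1,1,2).astype(float)
    n=cv2.undistortPoints(uv,K,np.array([float(z['k1']),0,0,0])).reshape(h,w,2)
    R=z['rotation']
    if R.shape!=(3,3):
        from scipy.spatial.transform import Rotation; R=Rotation.from_euler('xyz',R).as_matrix()
    c=np.stack([n[...,0]*d,-n[...,1]*d,-d],-1)
    return c@R.T+z['xyz'],z['p'],d
E
python3 - <<'E'
from h import *
print(r.get_state())
for n in('scene','side'):
    grab(n,n); print(r.camera_model(n))
E
```

```text
{'clock': 0.0, 'joints': array([-0.06580082,  0.62934985,  0.03844581,  1.51833539, -0.02700236,
        0.99633481, -0.01998432]), 'dq': array([-0.00086071, -0.00066607, -0.00027004,  0.00136484,  0.00147363,
       -0.00148005, -0.00100269]), 'joint_efforts': array([-1.11932164e-03, -5.63405585e+01,  1.22606792e+00, -1.93450052e+01,
        1.09587883e-02,  1.05136272e-02, -8.84369996e-06]), 'ee_pos': array([6.49379686e-01, 2.84629719e-05, 2.30397194e-01]), 'eef_rot': array([-3.13968352e+00,  2.52547297e-05,  1.57080918e+00]), 'force': array([-0.65703462,  0.27081646, -0.52809084]), 'ft_torque': array([ 0.00600828, -0.02772014,  0.03291467]), 'grip_force': 0.0, 'opening': 0.08554257628984856}
{'camera_matrix': array([[385.8269399 ,   0.        , 284.13699467],
       [  0.        , 385.8269399 , 210.6704901 ],
       [  0.        ,   0.        ,   1.        ]]), 'k1': -0.1056650421731231, 'xyz': array([ 1.30261167, -0.2266507 ,  0.78922218]), 'rotation': array([ 0.79402178, -0.01476341,  1.34202631])}
{'camera_matrix': array([[393.52795267,   0.        , 277.90324639],
       [  0.        , 393.52795267, 214.73452016],
       [  0.        ,   0.        ,   1.        ]]), 'k1': -0.03904426387047318, 'xyz': array([0.46078378, 0.68628868, 0.72643895]), 'rotation': array([ 8.65016532e-01,  7.91625661e-04, -2.93682600e+00])}
```

View pics/scene.png

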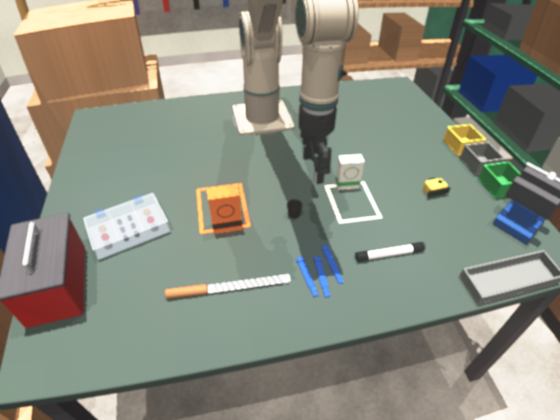

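View pics/side.png

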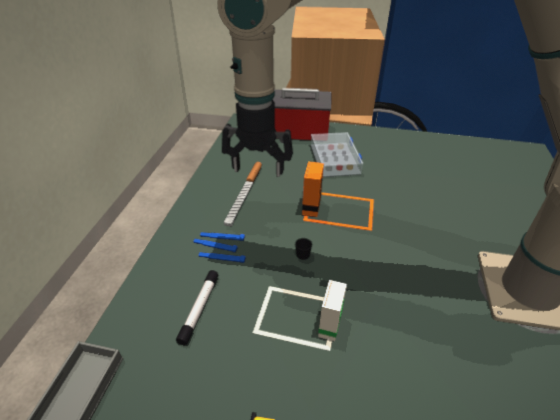

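The orange carton stands around (225,210) in the scene view, on the far-from-robot side of its frame. The white one is around (350,170), on the near-robot side of its frame. The black cup is at (295,208), between them.

Run:
```python
from h import *
def rect(q,n):
    (c,s,a)=cv2.minAreaRect((q*1000).astype(np.float32)); print(n,len(q),np.round(c),np.round(s),round(a,1), 'z',np.round(q.shape and 0))
for t in('scene','side'):
    P,p,d=pts(t); hsv=cv2.cvtColor(p,cv2.COLOR_BGR2HSV); H,S,V=[hsv[...,i].astype(int) for i in range(3)]
    x,y,z=[P[...,i] for i in range(3)]
    ok=(d>0)&(x>.3)&(x<.95)&(abs(y)<.45)
    org=ok&(H<18)&(S>140)&(V>90)
    print(t)
    def go(m,n):
        m=cv2.morphologyEx(m.astype(np.uint8),cv2.MORPH_OPEN,np.ones((2,2)))
        k,l,st,_=cv2.connectedComponentsWithStats(m)
        for i in range(1,k):
            if st[i,4]>40:
                q=P[l==i]; c,s,a=cv2.minAreaRect((q[:,:2]*1000).astype(np.float32)); print(n,st[i,4],np.round(c),np.round(s),round(a,1),'z',np.round(np.percentile(q[:,2],[2,50,98])*1000),'px',st[i,:4])
    go(org&(z>.115)&(z<.14),'orangetop'); go(org&(z<.006),'oframe'); go(org&(z>.02)&(z<.115),'oside')
    wh=ok&(S<70)&(V>130)&(y>-.15)
    go(ok&(z>.095)&(z<.113)&(S<110)&(V>90)&(y>-.2)&(x<.75),'wtop'); go(wh&(z<.006),'wframe'); go(wh&(z>.015)&(z<.1),'wside')
    go(ok&(z>.03)&(z<.05)&(V<60),'cup')
```

```text
scene
orangetop 132 [ 519. -169.] [ 63. 164.] 56.6 z [  2. 119. 126.] px [210 196  31   8]
oside 628 [ 874. -228.] [ 77. 853.] 85.0 z [ 34.  73. 110.] px [211 200  31  26]
wtop 232 [416. 233.] [ 67. 199.] 40.5 z [  4. 105. 108.] px [339 156  26  11]
wframe 28705 [807. 133.] [ 637. 1047.] 85.3 z [-3.  0.  4.] px [236 150 250 207]
wframe 160 [356.  83.] [40. 91.] 75.2 z [-3.  1.  4.] px [301 162  13  18]
wframe 346 [1068.  104.] [ 86. 806.] 29.3 z [ 2.  5. 32.] px [472 271  36  24]
wframe 5013 [927.  48.] [417. 833.] 27.3 z [-757. -750. -742.] px [269 368 159  52]
wside 474 [815.  -7.] [  79. 1066.] 61.6 z [ 1. 60. 98.] px [336 161  29  23]
wside 286 [749. 200.] [131.  17.] 89.6 z [12. 19. 24.] px [368 245  47  14]
wside 62 [855. 418.] [ 3. 71.] 0.2 z [24. 31. 37.] px [475 262  23   7]
wside 57 [878. 362.] [31. 56.] 78.3 z [ 6. 34. 37.] px [465 268  11  18]
wside 106 [1088.   96.] [ 76. 772.] 28.0 z [ 5. 31. 38.] px [476 287  41  12]
side
orangetop 340 [520. 163.] [  46. 1052.] 3.9 z [ 76. 129. 132.] px [305 163  19  22]
oframe 482 [ 466. -205.] [146. 197.] 89.5 z [-2.  0.  3.] px [303 193  72  39]
oside 74 [618. 164.] [  36. 1091.] 14.8 z [13. 21. 26.] px [249 163  12  17]
oside 363 [516. 223.] [ 45. 932.] 4.0 z [ 26.  72. 111.] px [304 183  18  24]
wtop 571 [461. 376.] [619.  38.] 86.6 z [ 20. 104. 107.] px [322 281  25  34]
wframe 950 [532. 398.] [571. 167.] 87.5 z [-3. -0.  3.] px [253 287  80  65]
wframe 1004 [685. 515.] [100. 555.] 62.9 z [ 2.  5. 35.] px [ 61 356  50  48]
wside 392 [738. 201.] [126.  16.] 88.5 z [10. 19. 23.] px [186 281  28  46]
cup 112 [540. -20.] [37. 68.] 0.5 z [-0. 32. 41.] px [297 239  16  15]
```

Run:
```python
from h import *
for t in('scene','side'):
    P,p,d=pts(t); hsv=cv2.cvtColor(p,cv2.COLOR_BGR2HSV); H,S,V=[hsv[...,i].astype(int) for i in range(3)]
    x,y,z=[P[...,i] for i in range(3)]
    ok=(d>0)&(x>.3)&(x<.95)&(abs(y)<.45)
    org=ok&(H<18)&(S>140)&(V>90)
    print(t)
    def go(m,n):
        k,l,st,_=cv2.connectedComponentsWithStats(m.astype(np.uint8))
        for i in range(1,k):
            if st[i,4]>40:
                q=P[l==i]; c,s,a=cv2.minAreaRect((q[:,:2]*1000).astype(np.float32)); print(n,st[i,4],np.round(c),np.round(s),round(a,1),'z',np.round(np.percentile(q[:,2],[2,50,98])*1000),'px',st[i,:4])
    oo=ok&(y<-.05)&(x>.4)&(x<.65)&(y>-.28)
    ww=ok&(y>.0)&(x<.65)&(y<.2)
    go(oo&(z>.12)&(z<.14),'orangetop'); go(org&(z<.006),'oframe'); go(org&oo&(z>.02)&(z<.12),'oside')
    go(ww&(z>.097)&(z<.113),'wtop'); go(ww&(S<60)&(V>170)&(z<.008),'wframe'); go(ww&(z>.015)&(z<.097),'wside')
    go(ok&(z>.025)&(z<.05)&(V<60)&(abs(y)<.1),'cup')
```

```text
scene
orangetop 447 [ 549. -203.] [48. 82.] 1.7 z [121. 130. 133.] px [207 184  33  18]
oframe 89 [ 546. -159.] [ 46. 105.] 47.8 z [-1.  2.  6.] px [225 209  25  23]
oside 680 [ 570. -203.] [77.  8.] 89.1 z [ 39.  80. 119.] px [209 198  32  27]
wtop 171 [451. 174.] [52. 41.] 85.4 z [ 98. 105. 108.] px [338 155  20  11]
wframe 436 [525. 154.] [ 97. 179.] 88.0 z [-2.  1.  4.] px [324 184  46  41]
wside 420 [463. 167.] [66. 33.] 51.8 z [17. 58. 95.] px [335 159  23  28]
wside 59 [543.   6.] [38. 11.] 0.3 z [17. 31. 42.] px [296 199   7  15]
cup 112 [544.  -9.] [37. 44.] 63.1 z [25. 34. 43.] px [288 200  14  13]
side
orangetop 324 [ 548. -202.] [44. 85.] 0.0 z [122. 130. 132.] px [303 161  21  22]
oframe 496 [ 469. -208.] [146. 197.] 89.3 z [-2.  1.  4.] px [302 192  72  39]
oside 404 [ 531. -193.] [91. 38.] 61.9 z [ 41.  82. 118.] px [303 170  20  36]
wtop 344 [451. 176.] [49. 36.] 84.3 z [102. 105. 106.] px [324 280  22  22]
wframe 345 [541. 156.] [ 95. 131.] 87.3 z [-2.  0.  3.] px [257 286  67  33]
wside 106 [541.   7.] [37. 13.] 3.5 z [15. 30. 41.] px [295 245  16  12]
cup 155 [542.  -8.] [40. 43.] 8.1 z [26. 34. 42.] px [295 238  17  16]
```

Run:
```python
from h import *
for t in('scene','side'):
    P,p,d=pts(t); hsv=cv2.cvtColor(p,cv2.COLOR_BGR2HSV); H,S,V=[hsv[...,i].astype(int) for i in range(3)]
    x,y,z=[P[...,i] for i in range(3)]
    ok=(d>0)&(x>.4)&(x<.7)
    for n,m in(('wtop',ok&(y>.05)&(y<.3)&(z>.1)&(z<.11)),('wtape',ok&(y>.08)&(y<.3)&(S<60)&(V>150)&(z<.006)),('otop',ok&(y<-.1)&(y>-.3)&(z>.126)&(z<.135)),('otape',ok&(y<-.1)&(y>-.3)&(H<18)&(S>140)&(z<.006)),('owallx',ok&(y<-.1)&(y>-.3)&(z>.03)&(z<.12)&(x>.55)),('wwallx',ok&(y>.1)&(y<.3)&(z>.03)&(z<.095))):
        q=P[m]*1000
        if len(q)<30: continue
        b=cv2.boxPoints(cv2.minAreaRect(q[:,:2].astype(np.float32))); print(t,n,len(q),np.round(q.mean(0)),cv2.minAreaRect(q[:,:2].astype(np.float32)),np.round(b).tolist())
```

```text
scene wtop 203 [456. 182. 105.] ((452.99688720703125, 183.619873046875), (70.18775177001953, 40.82489013671875), 82.85205841064453) [[428.0, 151.0], [469.0, 146.0], [478.0, 216.0], [437.0, 221.0]]
scene wtape 3988 [589. 200.   0.] ((550.5133056640625, 190.08792114257812), (219.85215759277344, 298.90362548828125), 89.97727966308594) [[401.0, 80.0], [700.0, 80.0], [700.0, 300.0], [401.0, 300.0]]
scene otop 394 [ 551. -203.  130.] ((549.4625244140625, -202.96681213378906), (47.506038665771484, 81.56643676757812), 1.6655389070510864) [[525.0, -163.0], [527.0, -244.0], [574.0, -243.0], [572.0, -162.0]]
scene otape 127 [ 533. -171.    2.] ((512.2898559570312, -168.78521728515625), (105.57026672363281, 197.95199584960938), 47.51504898071289) [[404.0, -141.0], [550.0, -275.0], [621.0, -197.0], [475.0, -63.0]]
scene owallx 756 [ 570. -204.   77.] ((569.6710815429688, -203.31619262695312), (9.216238021850586, 80.8327865600586), 0.6591719388961792) [[565.0, -163.0], [566.0, -244.0], [575.0, -244.0], [574.0, -163.0]]
scene wwallx 444 [467. 178.  63.] ((466.04833984375, 176.72198486328125), (78.3
[... 614 characters left out ...]
3828125), 89.46190643310547) [[525.0, -244.0], [570.0, -244.0], [570.0, -160.0], [526.0, -159.0]]
side otape 336 [ 484. -190.    1.] ((484.0940246582031, -208.59750366210938), (145.46600341796875, 167.86087036132812), 89.89497375488281) [[400.0, -281.0], [568.0, -281.0], [568.0, -136.0], [400.0, -136.0]]
side owallx 193 [ 560. -163.   77.] ((559.882080078125, -162.015625), (19.715044021606445, 8.481338500976562), 5.760220527648926) [[550.0, -159.0], [550.0, -167.0], [570.0, -165.0], [569.0, -157.0]]
side wwallx 405 [453. 219.  64.] ((439.29443359375, 197.15823364257812), (76.5128402709961, 32.02663803100586), 55.77268981933594) [[405.0, 175.0], [431.0, 157.0], [474.0, 220.0], [448.0, 238.0]]
```

jog_arm --steps '[{"grip":1,"dx":-0.05,"dy":0},{"grip":1,"dx":-0.1,"dy":-0.01},{"grip":1,"dx":-0.15,"dy":-0.015},{"grip":1,"dx":-0.203,"dy":-0.02},{"grip":1,"dx":-0.203,"dy":-0.02}]'

```text
schema error: expected keys grip, dx, dy, dz, roll
```

jog_arm --steps '[{"grip":1,"dz":0.04},{"grip":1,"dz":0.08},{"grip":1,"dz":0.121},{"grip":1,"dz":0.121},{"grip":1,"dz":0.121}]'

```text
schema error: expected keys grip, dx, dy, dz, roll
```

Run:
```python
from h import *
s=r.get_state(); print({k:s[k] for k in('clock','ee_pos','eef_rot','force','opening')})
a,_=grab('scene','b1'); b,_=grab('side','b2')
cv2.imwrite('pics/b.png',np.hstack([cv2.resize(a[90:290,150:430],(400,286)),cv2.resize(b[90:290,180:460],(400,286))]))
```

```text
{'clock': 0.1, 'ee_pos': array([6.49438914e-01, 5.76180266e-05, 2.30484806e-01]), 'eef_rot': array([-3.13986595e+00,  7.04410518e-06,  1.57079844e+00]), 'force': array([-0.29062756, -0.34821827,  0.81029321]), 'opening': 0.0856944613537623}
```

View pics/b.png

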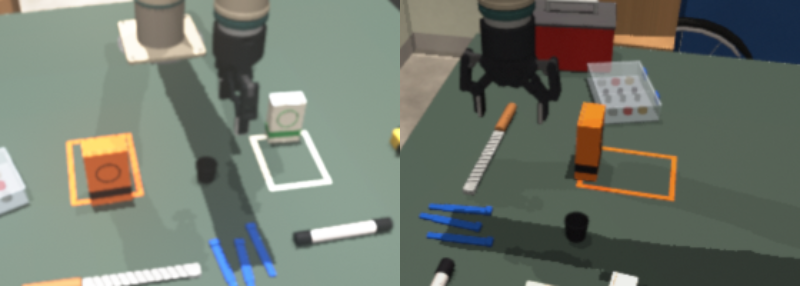

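The moves were refused because all five keys are needed in every row. The picture shows the scene unchanged, with both cartons still upright.

jog_arm --steps '[{"grip":1,"dx":-0.05,"dy":0,"dz":0,"roll":0},{"grip":1,"dx":-0.1,"dy":-0.01,"dz":0,"roll":0},{"grip":1,"dx":-0.15,"dy":-0.015,"dz":0,"roll":0},{"grip":1,"dx":-0.203,"dy":-0.02,"dz":0,"roll":0},{"grip":1,"dx":-0.203,"dy":-0.02,"dz":0,"roll":0}]'

```text
clock: 0.82
ee_pos: [0.6279, -0.2105, 0.231]
eef_rot: [-3.14, 0.004, 1.562]
force: [-0.4, 0.3, 0.9]
opening: -0.0003
grip_force: 0.0
```

jog_arm --steps '[{"grip":1,"dx":0,"dy":0,"dz":0.04,"roll":0},{"grip":1,"dx":0,"dy":0,"dz":0.08,"roll":0},{"grip":1,"dx":0,"dy":0,"dz":0.123,"roll":0},{"grip":1,"dx":0,"dy":0,"dz":0.123,"roll":0},{"grip":1,"dx":0,"dy":0,"dz":0.123,"roll":0}]'

```text
clock: 1.45
ee_pos: [0.6312, -0.2028, 0.1097]
eef_rot: [3.14, 0.0, 1.571]
force: [-0.0, 0.0, 0.5]
opening: 0.0
grip_force: 0.0
```

Run:
```python
from h import *
a,_=grab('scene','c1'); b,_=grab('side','c2')
s=r.get_state(); print({k:s[k] for k in('clock','ee_pos','eef_rot','force','opening')})
cv2.imwrite('pics/c.png',np.hstack([cv2.resize(a[110:260,150:360],(400,286)),cv2.resize(b[90:240,230:440],(400,286))]))
```

```text
{'clock': 1.55, 'ee_pos': array([ 0.63163354, -0.20320578,  0.11059428]), 'eef_rot': array([3.13778988e+00, 9.55228812e-04, 1.57099172e+00]), 'force': array([-0.5441248 , -0.56097582,  0.88419483]), 'opening': -0.0001266492276793766}
```

View pics/c.png

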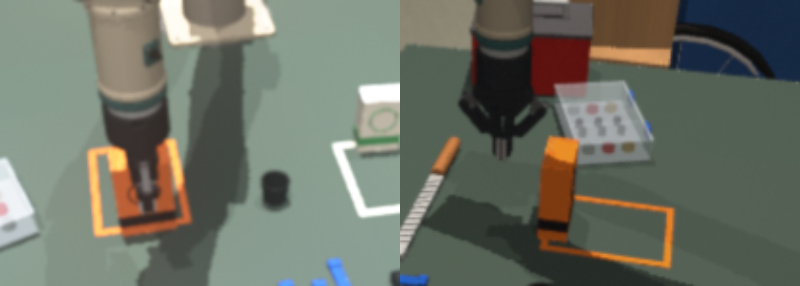

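The shut fingers are behind the orange carton's +x face, centred on it, with the tips about 20 mm below its top. Next I push toward -x.

jog_arm --steps '[{"grip":1,"dx":0,"dy":-0.015,"dz":0,"roll":0},{"grip":1,"dx":0,"dy":-0.03,"dz":0,"roll":0},{"grip":1,"dx":0,"dy":-0.042,"dz":0,"roll":0},{"grip":1,"dx":0,"dy":-0.052,"dz":0,"roll":0},{"grip":1,"dx":0,"dy":-0.062,"dz":0,"roll":0}]'

```text
clock: 2.17
ee_pos: [0.5682, -0.2031, 0.1089]
eef_rot: [3.14, 0.0, 1.571]
force: [0.5, -0.4, 0.2]
opening: -0.0007
grip_force: 0.2
```

jog_arm --steps '[{"grip":1,"dx":0,"dy":-0.01,"dz":0,"roll":0},{"grip":1,"dx":0,"dy":-0.02,"dz":0,"roll":0},{"grip":1,"dx":0,"dy":-0.03,"dz":0,"roll":0},{"grip":1,"dx":0,"dy":-0.03,"dz":0,"roll":0},{"grip":1,"dx":0,"dy":-0.03,"dz":0,"roll":0}]'

```text
clock: 2.8
ee_pos: [0.5385, -0.203, 0.1084]
eef_rot: [3.141, 0.0, 1.571]
force: [-0.1, -1.0, 0.1]
opening: -0.0001
grip_force: 0.0
```

Run:
```python
from h import *
a,_=grab('scene','d1'); b,_=grab('side','d2')
s=r.get_state(); print({k:s[k] for k in('clock','ee_pos','eef_rot','force','opening')})
cv2.imwrite('pics/d.png',np.hstack([cv2.resize(a[110:260,150:360],(400,286)),cv2.resize(b[90:240,230:440],(400,286))]))
```

```text
{'clock': 2.9, 'ee_pos': array([ 0.53852829, -0.20288854,  0.10830366]), 'eef_rot': array([ 3.14102063e+00, -3.94286946e-06,  1.57106802e+00]), 'force': array([-0.07010183, -0.73544435, -0.08420606]), 'opening': 8.41674994216266e-06}
```

View pics/d.png

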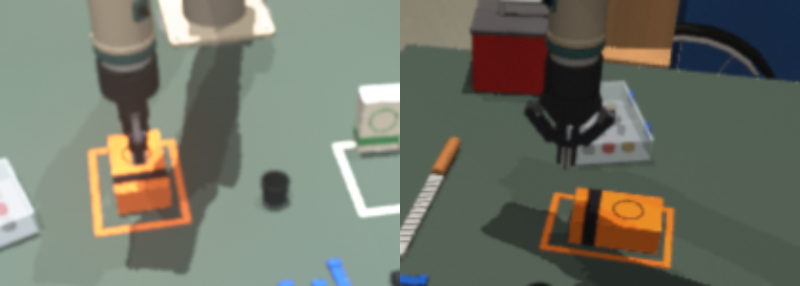

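The orange carton lies flat inside its frame with margin all round. White is next: lift, cross to behind it and turn by 6°.

jog_arm --steps '[{"grip":1,"dx":0.0,"dy":0,"dz":-0.06,"roll":0},{"grip":1,"dx":0.03,"dy":-0.01,"dz":-0.12,"roll":0},{"grip":1,"dx":0.08,"dy":-0.03,"dz":-0.122,"roll":0},{"grip":1,"dx":0.13,"dy":-0.06,"dz":-0.122,"roll":0},{"grip":1,"dx":0.18,"dy":-0.09,"dz":-0.122,"roll":0}]'

```text
clock: 3.52
ee_pos: [0.4476, -0.0212, 0.2307]
eef_rot: [3.14, -0.0, 1.571]
force: [1.1, -0.2, 0.6]
opening: -0.0001
grip_force: 0.0
```

jog_arm --steps '[{"grip":1,"dx":0.05,"dy":-0.015,"dz":0,"roll":0},{"grip":1,"dx":0.1,"dy":-0.03,"dz":0,"roll":0},{"grip":1,"dx":0.15,"dy":-0.04,"dz":0,"roll":3},{"grip":1,"dx":0.19,"dy":-0.048,"dz":0,"roll":6},{"grip":1,"dx":0.216,"dy":-0.048,"dz":0,"roll":6}]'

```text
clock: 4.15
ee_pos: [0.3993, 0.1956, 0.2305]
eef_rot: [3.141, -0.001, 1.469]
force: [-0.8, 0.0, -0.8]
opening: -0.0
grip_force: 0.0
```

jog_arm --steps '[{"grip":1,"dx":0,"dy":0,"dz":0,"roll":0},{"grip":1,"dx":0,"dy":0,"dz":0,"roll":0},{"grip":1,"dx":0,"dy":0,"dz":0,"roll":0}]'

```text
clock: 4.53
ee_pos: [0.4002, 0.1917, 0.2303]
eef_rot: [-3.142, 0.001, 1.464]
force: [-0.5, 0.3, -0.9]
opening: 0.0001
grip_force: 0.0
```

Run:
```python
from h import *
a,_=grab('scene','e1'); b,_=grab('side','e2')
s=r.get_state(); print({k:s[k] for k in('clock','ee_pos','eef_rot','force','opening')})
P,p,d=pts('e2');x,y,z=[P[...,i] for i in range(3)]
q=P[(d>0)&(x>.4)&(x<.6)&(y>.1)&(y<.3)&(z>.1)&(z<.11)]*1000
if len(q)>30: print(len(q),cv2.minAreaRect(q[:,:2].astype(np.float32)))
cv2.imwrite('pics/e.png',np.hstack([cv2.resize(a[90:240,250:460],(400,286)),cv2.resize(b[210:360,230:440],(400,286))]))
```

```text
{'clock': 4.625, 'ee_pos': array([0.40021836, 0.1920177 , 0.23035438]), 'eef_rot': array([3.14154659e+00, 2.80629676e-04, 1.46420535e+00]), 'force': array([-0.53720762,  0.08217327, -0.30066044]), 'opening': 0.00029405202316654284}
542 ((452.2989807128906, 187.30905151367188), (71.69972229003906, 36.17799758911133), 84.27586364746094)
```

View pics/e.png

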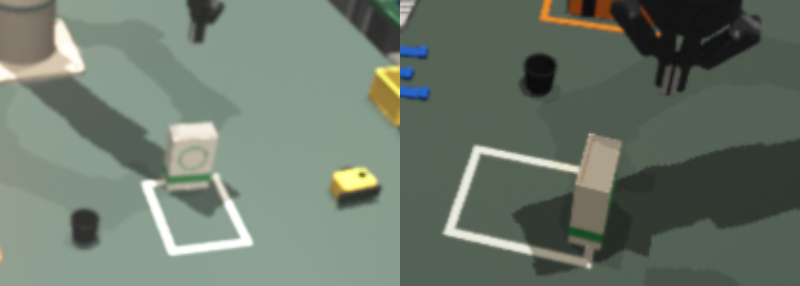

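The white carton is unmoved, and the fingers are above and behind it. Descend, then push.

jog_arm --steps '[{"grip":1,"dx":0,"dy":0,"dz":0.05,"roll":0},{"grip":1,"dx":0,"dy":0,"dz":0.1,"roll":0},{"grip":1,"dx":0,"dy":0,"dz":0.143,"roll":0},{"grip":1,"dx":0,"dy":0,"dz":0.143,"roll":0},{"grip":1,"dx":0,"dy":0,"dz":0.143,"roll":0}]'

```text
clock: 5.25
ee_pos: [0.4008, 0.1931, 0.0884]
eef_rot: [3.14, -0.001, 1.465]
force: [0.1, -0.3, -0.4]
opening: 0.0
grip_force: 0.0
```

jog_arm --steps '[{"grip":1,"dx":0,"dy":0.012,"dz":0,"roll":0},{"grip":1,"dx":0,"dy":0.022,"dz":0,"roll":0},{"grip":1,"dx":0,"dy":0.032,"dz":0,"roll":0},{"grip":1,"dx":0,"dy":0.042,"dz":0,"roll":0},{"grip":1,"dx":0,"dy":0.052,"dz":0,"roll":0}]'

```text
clock: 5.88
ee_pos: [0.4525, 0.1875, 0.0873]
eef_rot: [3.142, -0.0, 1.466]
force: [0.1, -0.0, -0.5]
opening: -0.0002
grip_force: 0.0
```

jog_arm --steps '[{"grip":1,"dx":0,"dy":0.01,"dz":0,"roll":0},{"grip":1,"dx":0,"dy":0.018,"dz":0,"roll":0},{"grip":1,"dx":0,"dy":0.018,"dz":0,"roll":0},{"grip":1,"dx":0,"dy":0.018,"dz":0,"roll":0},{"grip":1,"dx":0,"dy":0.018,"dz":0,"roll":0}]'

```text
clock: 6.5
ee_pos: [0.4691, 0.1858, 0.0873]
eef_rot: [-3.141, 0.0, 1.466]
force: [0.7, -0.3, -0.6]
opening: 0.0
grip_force: 0.0
```

Run:
```python
from h import *
a,_=grab('scene','f1'); b,_=grab('side','f2')
s=r.get_state(); print({k:s[k] for k in('clock','ee_pos','eef_rot','force','opening')})
cv2.imwrite('pics/f.png',np.hstack([cv2.resize(a[90:240,250:460],(400,286)),cv2.resize(b[210:360,230:440],(400,286))]))
```

```text
{'clock': 6.6, 'ee_pos': array([0.46932776, 0.18578833, 0.08735306]), 'eef_rot': array([-3.14136059e+00,  5.01026437e-05,  1.46643033e+00]), 'force': array([ 0.14734202, -0.71503749,  0.05832966]), 'opening': -2.963826229837602e-05}
```

View pics/f.png

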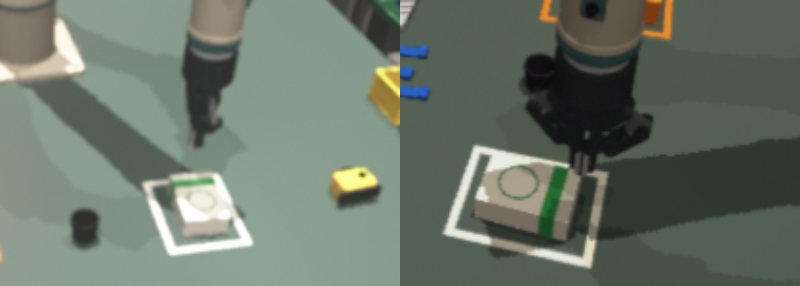

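The white carton lies flat inside its frame. I'll raise the arm, check once more and hand in.

jog_arm --steps '[{"grip":1,"dx":0,"dy":0,"dz":-0.05,"roll":0},{"grip":1,"dx":0,"dy":-0.02,"dz":-0.1,"roll":0},{"grip":1,"dx":0,"dy":-0.05,"dz":-0.15,"roll":0},{"grip":1,"dx":0,"dy":-0.05,"dz":-0.15,"roll":0},{"grip":1,"dx":0,"dy":-0.05,"dz":-0.15,"roll":0}]'

```text
clock: 7.22
ee_pos: [0.4199, 0.1908, 0.2372]
eef_rot: [3.141, -0.0, 1.466]
force: [0.7, -0.8, 0.2]
opening: 0.0
grip_force: 0.0
```

Run:
```python
from h import *
a,_=grab('scene','g1'); b,_=grab('side','g2')
cv2.imwrite('pics/g.png',np.hstack([cv2.resize(a[130:310,150:400],(400,288)),cv2.resize(b[130:360,180:400],(400,418))[:288*418//418]]) )
```

```text
(no output)
```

View pics/g.png

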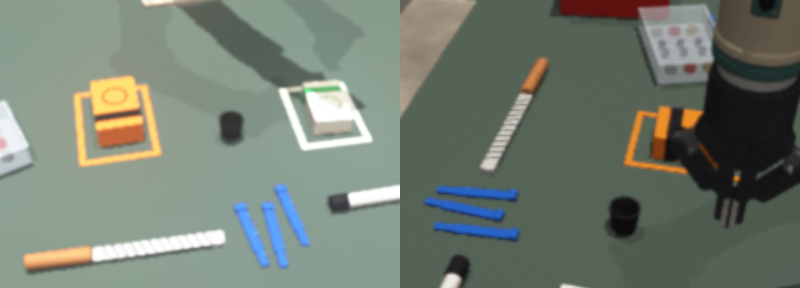

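Orange at (117,112) and white at (327,108) both lie flat inside their frames. The cup at (231,126) and the other items visible in this view have not moved.

```bash
python3 -c "
from plant import r
print(r.close_job())"
```

```text
the job is handed in; nothing more can be done
None
```

Both cartons were tipped over and lie flat inside their own frames, nothing else appears to have moved in the pictures, and the job is handed in at about 7 s on the robot's clock.

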